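# Seat the stone plates in the serving board

## Robot

A 6-joint arm with a two-finger parallel gripper is mounted at the origin on the work surface. World frame = base frame: x ahead of the robot, y to its left, z up, the work surface at z = 0. Lengths are in m, angles in rad, forces in N, time in s.
With the tool pointing down it reaches from about 0.3 to 0.875 m from the base axis. Payload 6.4 kg.
Tool frame: the origin (TCP) lies between the finger pads; the fingertips stand 8 mm ahead of it and the grasp point (between the pads) lies 11 mm behind it (ctrl.finger_overhang is the distance from the TCP to the fingertips, in m); z points along the fingers, x is the direction in which the jaws open and shut, and the axes are right-handed (so a half turn about z gives the same grasp; the last joint's range is limited). The gripper opens to 88 mm and grips with 3 to 60 N. Pads are 18 mm wide; open, the fingers measure 123 mm over their backs; the gripper's body (75 mm by 187 mm) begins 45 mm behind the grasp point.
Start: joints at [0.961, 0.181, 1.607, -0, 1.354, -0.206], TCP at [0.226, 0.529, 0.247] pointing down, gripper open.
Joint ranges: [-2.99, 2.99], [-0.89, 2.07], [0.3, 2.58], [-1.14, 4.28], [0, 2.63], [-3.12, 3.12]. Speed limits (rad/s): [2.57, 2.57, 3.01, 3.14, 3.14, 3.14].

## Interface

Orientations are given as a rotation vector (axis times angle).
In Python, from workcell import ctrl gives the robot as it stands. The module is installed in compiled form; this text tells all that it offers.
- The arm moves only by the tool move_arm, never from a script. Its argument "commands" is a list of rows, each a list of 3 entries, a list of its own where there are three numbers: the turn, a rotation vector about the tool's x, y, z in degrees, then the shift along the tool's x, y, z in cm, then the finger opening in cm, from 0 to 8.81. In form: [[[rx, ry, rz], [dx, dy, dz], jaw], ...]. A call has 1 to 5 rows; each row is the pose to reach, as a shift and turn from the pose commanded when the call began, along the tool's axes at that moment; what a row does not reach only later rows make up. A row lasts 1/12 s, in which the tool goes at most 41.7 mm and 7.16 degrees, less where a joint would pass 70% of its speed; a pose out of reach is approached as far as the arm can. A call with a gripper value outside its range is refused whole. The fingers move at their own pace and stop on an object; "newtons" is the grip in N (left out, the last holds). Time passes only in rows, so rows that repeat a pose let the fingers close. It gives the time, the measured TCP pose, the force and the opening at its end, in the units of the state.
- ctrl.sense(): the state, without advancing time (a new reading comes with each control period).
- ctrl.capture(name): name is "scene" or "top" or "wrist"; returns a dict with "img" (420x560x3 uint8, red, green, blue), "range_z" (420x560 float32, m along the optical axis (not along the pixel's ray), 0 where there is no reading), "K" (3x3 intrinsics, pixels), "k1" (the pictures are not rectified: a ray, as slopes to the right and down, at radius r is drawn at 1 + k1 r^2 times it, then the intrinsics apply), "origin" and "attitude" of the camera in the world; the wrist camera has in their place "hand_eye" (4x4, takes a point from camera to tool coordinates, whose origin is the TCP and whose axes are the tool frame's). Camera axes: x right, y down, z forward; pixel columns grow to the right and rows downward; lengths in m; the calibration is good to about 2 mm. A picture is of the moment at which its call begins: read the wrist's pose just before it.
- ctrl.hand_in(): hands the job in, once; it reports no verdict.
The state is a dict: "t": time; "qpos": joint angles; "joint_vel": joint speeds; "effort": joint torques, N m; "position": TCP position; "tcp_rot": TCP orientation; "wrist_force": force on the tool from outside, world axes, zero at the start; "ft_torque": the same for the moment, N m; "opening": finger opening in m.
Only numpy, scipy, OpenCV 4.12 (cv2) and the standard library are available. Lean on these libraries where they do the work, as an engineer would, in place of code of your own. Each camera call takes 0.05 s, during which the arm holds its last target. There are 200 camera calls.

## Task

Lay up the serving board on the bench: slide the round stone plate and the square stone plate along the board until each drops into the recess that matches its outline and lies flat and fully home on the recess floor. The plates are too wide to grip, so push them, never lifting them clear of the board, and leave the little pot, the jar and all the other things standing where they are.

Things in the scene. Friction and masses are not known exactly. Their poses are not given: they have to be found in the camera images.
- board: Wooden serving board lying on the bench, fixed, 320 (x) by 600 (y) by 24 mm thick; origin at the centre of its underside, so the deck is at z = +24 mm. It has two recesses, each 10 mm deep with a flat floor and a 1.5 mm chamfered mouth. Position and yaw vary.
- board_hole0 (a point): Centre of the mouth (deck level, z up) of the round recess, 104 mm in diameter, at (+60, +220) mm in the board's frame; its floor is 10 mm lower.
- board_hole1 (a point): Centre of the mouth (deck level, z up) of the square recess, 94 by 94 mm, sides parallel to the board's edges, at (-60, -220) mm in the board's frame; its floor is 10 mm lower.
- disc: Round marble plate, diameter 100 mm, 14 mm thick, about 0.26 kg, starting flat on the board's deck; origin at the centre of its underside, z up. Seated, it stands 4 mm proud of the deck.
- square: Square marble plate, 90 by 90 by 14 mm, about 0.27 kg, starting flat on the board's deck at some yaw; origin at the centre of its underside, x and y along its sides, z up. Seated, it stands 4 mm proud of the deck.
- ramekin: Little white ceramic pot, open, rim radius 30 mm, 45 mm tall, loose on the deck (in the way on the side of the round recess); origin at the centre of its underside.
- jar: Small closed glass jar, radius 24 mm, 55 mm tall, loose on the deck near the far edge of the board on the side of the square recess; origin at the centre of its underside.
- lunchbox: Red plastic lunch box with clip-on lid, 136 by 206 by 71 mm, loose on the bench left of the board; origin at the centre of its underside.
- glassbox: Glass food container with grey lid and flap vent, 156 by 116 by 69 mm, loose on the bench left of the board; origin at the centre of its underside.
- fork: Stainless steel fork, 190 mm long, 4 mm thick, loose on the bench beyond the board; origin on its underside near mid-length, tines to its +x.
- bowl: Blue ceramic bowl, rim radius 70 mm, 55 mm tall, loose on the bench right of the board; origin at the centre of its underside.
- cuttingboard: Wooden cutting board standing on its long edge in a foot, fixed, 300 mm along x, 212 mm tall, the foot 52 mm wide, on the bench right of the board; origin at the centre of its underside.
Not all that is in view belongs to the job. What is shaped like the disc but blue or turquoise is not meant. What is shaped like the square but pink or purple is not meant.

How it is judged:
At the end, for the whole second after the job is handed in: Each plate lies in the recess of its own shape: within 5 mm of its centre, underside at least 8 mm below the deck, level within 0.03 rad, at rest; the square parallel to its recess within 0.08 rad; the pot, jar and other loose things within 20 mm of where they stood (horizontal distance between disc and board_hole0 below 0.005 m and z of disc in the frame of board_hole0 below -0.008 m and angle between each of disc, square's own z axis and vertical below 0.03 rad and linear speed of each of disc, square below 0.01 m/s and horizontal distance between square and board_hole1 below 0.005 m and z of square in the frame of board_hole1 below -0.008 m and (angle between the x axis of square and the x axis of board, either way round below 0.08 rad or angle between the y axis of square and the x axis of board, either way round below 0.08 rad) and distance of each of ramekin, jar, lunchbox, glassbox, fork, bowl from where it was at the start of the episode below 0.02 m); the robot touches nothing.
It fails at once if the pot or the jar on the board is pushed more than 20 mm or tipped over (distance of any of ramekin, jar from where it was at the start of the episode above 0.02 m or angle between any of ramekin, jar's own z axis and vertical above 0.35 rad).
It fails at once if the lunch box, glass container, fork or bowl is pushed more than 20 mm or tipped over (distance of any of lunchbox, glassbox, fork, bowl from where it was at the start of the episode above 0.02 m or angle between any of lunchbox, glassbox, fork, bowl's own z axis and vertical above 0.35 rad).
It fails at once if the round plate is lifted clear of the board (z of disc in the frame of board above 0.055 m).
It fails at once if the square plate is lifted clear of the board (z of square in the frame of board above 0.055 m).
It also fails if it takes over 72 s, if anything falls off the work surface, if the arm or the gripper's body presses on something with over 40 N, if the wrist force passes 120 N, or if a joint passes its speed limit or range.

## Working session

There is one attempt and no reset: what is moved stays moved. The work goes in short steps, Python scripts to look and compute and a tool call to move; the robot and the scene stay as the last step left them, time stands still between calls to the robot, and variables do not carry over. Pictures are saved under pics/ and viewed, about 8 in all and at most 12, crops included, and the job is handed in when it is done.

Besides the shell and the picture viewer there is one more tool, called after "Emit:" in YAML: its name, and indented under it one key for each argument. move_arm: Moves the arm, as the interface text tells. Its arguments: {"type":"object","properties":{"commands":{"type":"array","items":{"type":"array"}},"newtons":{"type":"number"}},"required":["commands"]}

```bash
mkdir -p pics; cat > h.py <<'E'
import numpy as np, cv2
from scipy.spatial.transform import Rotation as R
from workcell import ctrl
def cap(n):
    s=ctrl.sense(); c=ctrl.capture(n)
    if n=="wrist":
        H=np.array(c["hand_eye"]); T=np.eye(4); T[:3,:3]=R.from_rotvec(s["tcp_rot"]).as_matrix(); T[:3,3]=s["position"]
        M=T@H
    else:
        M=np.eye(4); a=np.array(c["attitude"]); M[:3,:3]=a if a.shape==(3,3) else R.from_rotvec(a).as_matrix(); M[:3,3]=c["origin"]
    c["M"]=M; return c
def und(c,uv):
    K=np.array(c["K"]); uv=np.atleast_2d(uv).astype(float)
    d=(uv-[K[0,2],K[1,2]])/[K[0,0],K[1,1]]; p=d.copy()
    for _ in range(20): p=d/(1+c["k1"]*(p**2).sum(1,keepdims=True))
    return np.c_[p,np.ones(len(p))]
def plane(c,uv,z):
    r=und(c,uv)@c["M"][:3,:3].T; o=c["M"][:3,3]
    return o+r*((z-o[2])/r[:,2])[:,None]
def cloud(c):
    h,w=c["range_z"].shape; u,v=np.meshgrid(np.arange(w),np.arange(h))
    p=und(c,np.c_[u.ravel(),v.ravel()])*c["range_z"].reshape(-1,1)
    return (p@c["M"][:3,:3].T+c["M"][:3,3]).reshape(h,w,3)
def proj(c,P):
    K=np.array(c["K"]); q=(np.atleast_2d(P)-c["M"][:3,3])@c["M"][:3,:3]; p=q[:,:2]/q[:,2:]
    p=p*(1+c["k1"]*(p**2).sum(1,keepdims=True)); return p*[K[0,0],K[1,1]]+[K[0,2],K[1,2]]
def save(c,n): cv2.imwrite(f"pics/{n}.png",c["img"][:,:,::-1])
E
python3 - <<'E'
from h import *
s=ctrl.sense(); print(s["t"],s["position"],s["tcp_rot"],s["opening"])
a=cap("top");b=cap("scene")
print(a["attitude"],a["origin"],b["origin"],a["K"],a["k1"])
save(a,"top0");save(b,"scene0")
import pickle;pickle.dump((a,b),open("cams.pkl","wb"))
E
```

```text
0.0 [0.2256161  0.52833153 0.24581971] [ 2.62128717e+00  1.73048806e+00 -2.47971989e-03] 0.08807183472284512
[-2.16695334  2.18515348 -0.09558394] [0.42714185 0.00180606 1.6105737 ] [1.20059688 0.71510689 1.24416137] [[481.26568794   0.         285.51087528]
 [  0.         481.26568794 218.4800894 ]
 [  0.           0.           1.        ]] -0.14475241485961887
```

View pics/top0.png

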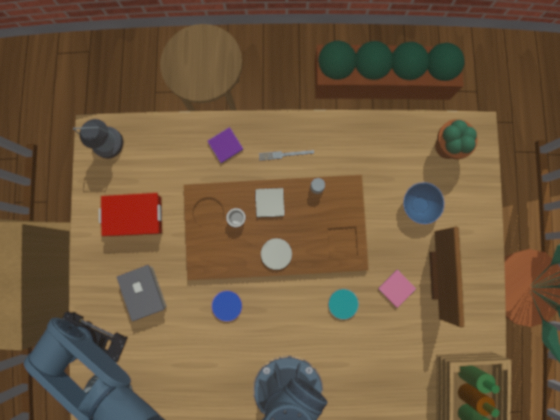

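View pics/scene0.png

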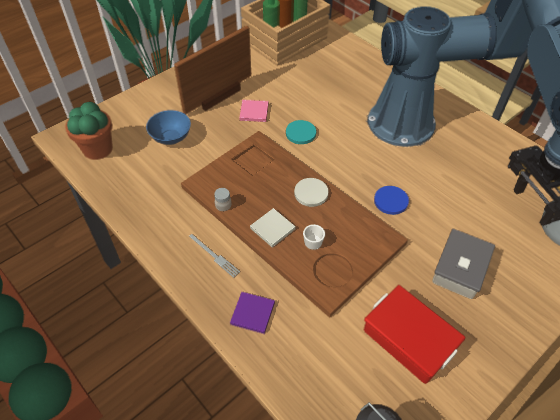

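Top view: the white round plate is at (276,254) and the white square one at (270,203), both on the board. The look-alikes are on the bench: blue (227,306) and turquoise (343,304) discs, purple (226,145) and pink (397,289) squares. The white ones are meant, as they lie on the deck and are marble-coloured. The pot is at (236,218), the jar at (317,186), the round recess at (208,208) and the square one at (343,240). I'll confirm in an enlarged crop.

```bash
python3 - <<'E'
import pickle
from h import *
a,b=pickle.load(open("cams.pkl","rb"))
im=cv2.resize(a["img"][170:286,178:374],None,fx=4,fy=4,interpolation=cv2.INTER_CUBIC)
cv2.imwrite("pics/crop0.png",im[:,:,::-1])
P=cloud(a); z=P[...,2]
print("bench z",np.median(z[300:340,250:320]))
# deck corners
m=((z>0.012)&(z<0.032)).astype(np.uint8); 
n,l,st,ce=cv2.connectedComponentsWithStats(m)
for i in range(1,n):
    if st[i,4]>2000: print(st[i],np.median(z[l==i])); 
# white plates
hsv=cv2.cvtColor(a["img"],cv2.COLOR_RGB2HSV)
w=((hsv[...,1]<60)&(hsv[...,2]>130)).astype(np.uint8); w[:170]=0;w[290:]=0;w[:,:180]=0;w[:,375:]=0
n,l,st,ce=cv2.connectedComponentsWithStats(w)
for i in range(1,n):
    if st[i,4]>50:
        zz=np.median(z[l==i]); cn,_=cv2.findContours((l==i).astype(np.uint8),0,2)
        q=plane(a,cn[0][:,0,:],zz)[:,:2].astype(np.float32)
        print(st[i],"ctr px",ce[i],"z",zz,plane(a,ce[i],0.038)[0],cv2.minAreaRect(q))
E
```

```text
bench z 0.00048578316902669894
[  184   175   185   106 14814] 0.02376555880934128
[312 178  12  13 110] ctr px [317.66363636 183.92727273] z 0.07851221379349693 [ 0.68001496 -0.1053381   0.038     ] ((0.6729798913002014, -0.10270467400550842), (0.036008961498737335, 0.03651650249958038), 62.94694900512695)
[256 188  29  28 758] ctr px [269.61345646 201.83641161] z 0.038114275064743186 [0.62167765 0.05377059 0.038     ] ((0.6227450370788574, 0.05260244756937027), (0.09202960133552551, 0.08976016193628311), 89.86943817138672)
[226 208  20  19 224] ctr px [235.85267857 217.98214286] z 0.03603749732117856 [0.56925523 0.16505973 0.038     ] ((0.5719261765480042, 0.1672811210155487), (0.05868026614189148, 0.060458745807409286), 44.76884460449219)
[261 238  31  31 753] ctr px [276.00664011 253.27755644] z 0.03808415873751181 [0.45254759 0.03385536 0.038     ] ((0.45353803038597107, 0.03388990834355354), (0.09793203324079514, 0.0977906733751297), 89.5572738647461)
```

View pics/crop0.png

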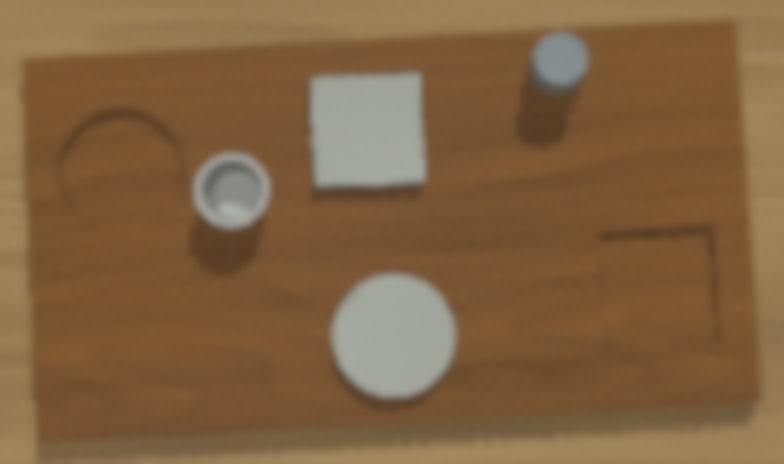

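Crop confirms: white disc at crop (393,335), white square at (368,130), round recess at (122,170), square recess at (660,290). Next is the board pose from both views.

```bash
python3 - <<'E'
import pickle
from h import *
a,b=pickle.load(open("cams.pkl","rb"))
for nm,c in (("top",a),("scene",b)):
    P=cloud(c); z=P[...,2]; inb=(P[...,0]>.35)&(P[...,0]<.75)&(abs(P[...,1])<.4)
    m=((z>0.015)&(z<0.032)&inb).astype(np.uint8)
    n,l,st,ce=cv2.connectedComponentsWithStats(m); i=1+np.argmax(st[1:,4])
    k=cv2.morphologyEx((l==i).astype(np.uint8),cv2.MORPH_OPEN,np.ones((5,5)))>0
    q=P[k][:,:2].astype(np.float32); r=cv2.minAreaRect(q); print(nm,r)
    def plates(lo,hi):
        for cx,cy,nme in((.453,.034,"disc"),(.622,.053,"sq"),(.57,.165,"pot"),(.675,-.1,"jar")):
            s=(z>lo)&(z<hi)&(np.hypot(P[...,0]-cx,P[...,1]-cy)<.075)
            if s.sum()>10: print(nm,nme,np.round(P[s].mean(0),4),s.sum(),cv2.minAreaRect(P[s][:,:2].astype(np.float32)))
    plates(.033,.044); plates(.06,.085)
    s=(z>.008)&(z<.019)&inb  # recess floors
    n,l,st,ce=cv2.connectedComponentsWithStats(s.astype(np.uint8))
    for i in range(1,n):
        if st[i,4]>150: print(nm,"floor",st[i,4],P[l==i].mean(0),cv2.minAreaRect(P[l==i][:,:2].astype(np.float32)))
s=ctrl.sense(); print(R.from_rotvec(s["tcp_rot"]).as_matrix().round(3))
E
```

```text
top ((0.5404831171035767, 0.03678065538406372), (0.32195156812667847, 0.6017600297927856), 2.669605255126953)
top disc [0.4509 0.0336 0.0383] 655 ((0.4510607421398163, 0.026535365730524063), (0.12074883282184601, 0.11628332734107971), 1.5806883573532104)
top sq [0.6209 0.055  0.0384] 658 ((0.623835563659668, 0.03952383995056152), (0.12348342686891556, 0.118557408452034), 0.2494974434375763)
top pot [0.5759 0.1544 0.0369] 72 ((0.5871890783309937, 0.1711573749780655), (0.0992795079946518, 0.14572563767433167), 26.389699935913086)
top jar [ 0.6504 -0.1001  0.0365] 17 ((0.6571087837219238, -0.10150782763957977), (0.12023135274648666, 0.0768340453505516), 59.64219665527344)
top pot [0.5695 0.1644 0.0679] 97 ((0.5681825280189514, 0.16334961354732513), (0.05607571080327034, 0.055399563163518906), 1.3268181085586548)
top jar [ 0.6715 -0.1019  0.0779] 142 ((0.6715711355209351, -0.10243703424930573), (0.04169163480401039, 0.0414152629673481), 85.71814727783203)
top floor 640 [0.59064905 0.26171608 0.01407467] ((0.5893235802650452, 0.2606220543384552), (0.10099413245916367, 0.10091307759284973)
[... 1168 characters left out ...]
97021484)
scene jar [ 0.6752 -0.0976  0.0758] 191 ((0.6741288900375366, -0.09945499897003174), (0.0437062531709671, 0.04210786521434784), 43.84183120727539)
scene floor 602 [ 0.4872035  -0.18859467  0.01352954] ((0.4869607388973236, -0.18760813772678375), (0.09358066320419312, 0.09501268714666367), 2.101832628250122)
scene floor 217 [0.69068199 0.20608491 0.01334513] ((0.6929322481155396, 0.18786561489105225), (0.03312470018863678, 0.320460706949234), 8.214884757995605)
scene floor 965 [0.58633561 0.25893933 0.0136109 ] ((0.5862365961074829, 0.25862738490104675), (0.10039256513118744, 0.1010567843914032), 74.8017578125)
[[ 0.393  0.92  -0.001]
 [ 0.92  -0.393 -0.001]
 [-0.001 -0.    -1.   ]]
```

Emit:
move_arm:
  commands:
    - [[0, 0, 0], [-2.2, 2.2, 0], 5]
    - [[0, 0, 0], [-4.8, 4.8, 0], 5]
    - [[0, 0, 0], [-7.5, 7.5, 0], 5]
    - [[0, 0, 0], [-10.3, 10.3, 0], 5]
    - [[0, 0, 0], [-13, 13, 0], 5]

```text
t: 0.52
position: [0.2943, 0.3564, 0.2462]
tcp_rot: [2.621, 1.732, -0.001]
wrist_force: [1.9, -1.3, 0.1]
opening: 0.0573
```

Emit:
move_arm:
  commands:
    - [[0, 0, 0], [-2.7, 2.7, 0], 5]
    - [[0, 0, 0], [-5.4, 5.4, 0], 5]
    - [[0, 0, 0], [-8.1, 8.1, 0], 5]
    - [[0, 0, 0], [-10.8, 10.8, 0], 5]
    - [[0, 0, 0], [-13.5, 13.5, 0], 5]

```text
t: 0.93
position: [0.3655, 0.1793, 0.2466]
tcp_rot: [2.621, 1.731, 0.0]
wrist_force: [-0.0, 0.6, 0.6]
opening: 0.0501
```

Emit:
move_arm:
  commands:
    - [[0, 0, 7], [-2.7, 2.7, 0], 5]
    - [[0, 0, 14], [-5.4, 5.4, 0], 5]
    - [[0, 0, 21], [-8.1, 8.1, 0], 5]
    - [[0, 0, 28], [-10.8, 10.8, 0], 5]
    - [[0, 0, 34.3], [-13, 13, 0], 5]

```text
t: 1.35
position: [0.4343, 0.0078, 0.2467]
tcp_rot: [3.018, 0.87, 0.0]
wrist_force: [-0.3, 0.7, -0.2]
opening: 0.05
```

Emit:
move_arm:
  commands:
    - [[0, 0, 7], [0, 0, 0], 5]
    - [[0, 0, 14], [0, 0, 0], 5]
    - [[0, 0, 21], [0, 0, 0], 5]
    - [[0, 0, 28], [0, 0, 0], 5]
    - [[0, 0, 30], [0, 0, 0], 5]

```text
t: 1.77
position: [0.4337, 0.0102, 0.2463]
tcp_rot: [-3.141, -0.059, 0.001]
wrist_force: [0.4, 0.1, -0.1]
opening: 0.0496
```

```bash
cat >> h.py <<'E'
B=np.array([.5397,.0371]); YAW=np.radians(2.6)
E1=np.array([np.cos(YAW),np.sin(YAW)]);E2=np.array([-E1[1],E1[0]])
def tob(p): d=np.asarray(p)[...,:2]-B; return np.stack([d@E1,d@E2],-1)*1000
def need(bx,by,z,ang):
    "mm in board frame, TCP z mm, tool-x angle in board deg -> tool shift cm, turn deg"
    s=ctrl.sense(); M=R.from_rotvec(s["tcp_rot"]).as_matrix()
    t=np.r_[B+E1*bx/1e3+E2*by/1e3,z/1e3]
    cur=np.degrees(np.arctan2(M[1,0],M[0,0])-YAW)
    print("t %.2f"%s["t"],"at b",tob(s["position"]).round(1),"z",round(s["position"][2]*1e3,1),"ang",cur.round(2),"F",np.round(s["wrist_force"],1))
    print("shift cm",((t-s["position"])@M*100).round(2),"rz",round((cur-ang+180)%360-180,2))
def w2(c,name,x0=None):
    save(c,name)
E
python3 - <<'E'
from h import *
need(-88,-80,36,0)
c=cap("wrist"); save(c,"w1"); print(c["M"].round(3))
P=cloud(c); z=P[...,2]; print(np.median(z[z>.015]))
s=(z>.033)&(z<.044); print(P[s].mean(0),tob(P[s].mean(0)),s.sum())
E
```

```text
t 1.77 at b [-107.1  -22.1] z 246.3 ang -0.43 F [ 0.4  0.1 -0.1]
shift cm [ 1.97  5.78 21.03] rz -0.43
[[ 0.999  0.036  0.012  0.431]
 [ 0.038 -0.946 -0.322  0.094]
 [-0.001  0.322 -0.947  0.385]
 [ 0.     0.     0.     1.   ]]
0.027391743474541014
[0.5395318  0.04668654 0.03913971] [0.26684477 9.5843005 ] 17328
```

View pics/w1.png

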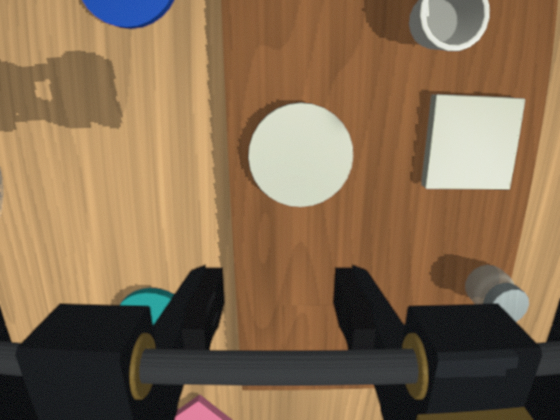

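The wrist view shows the disc at (300,154), the square at (475,141), the pot at (452,18), the jar at (497,293), and the fingers on the -y side of the disc.

```bash
python3 - <<'E'
from h import *
c=cap("wrist"); P=cloud(c); z=P[...,2]
# corners of square top and disc edge points, read off
print("disc",tob(plane(c,[[300,103],[300,206],[249,155],[353,155]],.038)).round(1).tolist())
d=tob(plane(c,[[249,155],[353,155],[300,103],[300,206]],.038)); print(((d[0]+d[1])/2)[0],((d[2]+d[3])/2)[1])
q=tob(plane(c,[[437,95],[523,98],[511,189],[430,187]],.038)); print("sq",q.round(1).tolist(),q.mean(0))
m=((z>.034)&(z<.042)).astype(np.uint8); m=cv2.erode(m,np.ones((3,3)))
n,l,st,ce=cv2.connectedComponentsWithStats(m)
for i in range(1,n):
    if st[i,4]>2000: print(st[i],np.median(z[l==i]),cv2.minAreaRect(tob(P[l==i]).astype(np.float32)))
need(-88,-80,60,0)
E
```

```text
disc [[-86.7, 50.7], [-85.5, -48.7], [-134.9, 2.7], [-35.2, 2.4]]
-85.07058819012951 0.9967094012821711
sq [[41.1, 59.2], [128.1, 59.3], [131.6, -31.2], [44.3, -29.4]] [86.28909916 14.4772476 ]
[ 425   96   99   93 7502] 0.0392012430629225 ((83.15449523925781, 13.931543350219727), (87.83524322509766, 89.58245849609375), 89.46277618408203)
[ 250  104  101  102 7801] 0.03921356448779284 ((-85.83580017089844, 1.0578994750976562), (96.04251098632812, 95.81153106689453), 43.90187072753906)
t 1.87 at b [-107.1  -21.9] z 246.4 ang -0.05 F [-1.1 -0.1  0.3]
shift cm [ 1.93  5.81 18.63] rz -0.05
```

Emit:
move_arm:
  commands:
    - [[0, 0, 0], [1.2, 2.9, 2], 5]
    - [[0, 0, 0], [2.15, 5.8, 5], 5]
    - [[0, 0, 0], [2.15, 5.8, 8.5], 5]
    - [[0, 0, 0], [2.15, 5.8, 12], 5]
    - [[0, 0, 0], [2.15, 5.8, 15.5], 5]

```text
t: 2.28
position: [0.458, -0.0471, 0.0903]
tcp_rot: [3.141, 0.072, 0.001]
wrist_force: [0.4, 0.3, -0.8]
opening: 0.0501
```

Emit:
move_arm:
  commands:
    - [[0, 0, 0], [0, 0, 2], 5]
    - [[0, 0, 0], [0, 0, 4], 5]
    - [[0, 0, 0], [0, 0, 5], 5]
    - [[0, 0, 0], [0, 0, 5.4], 5]
    - [[0, 0, 0], [0, 0, 5.4], 5]

```text
t: 2.7
position: [0.4577, -0.0465, 0.0373]
tcp_rot: [-3.14, -0.071, 0.002]
wrist_force: [-0.4, -0.4, 0.5]
opening: 0.0504
```

```bash
python3 - <<'E'
from h import *
need(-85.5,168,36,0)
E
```

```text
t 2.70 at b [-85.7 -79.8] z 37.3 ang 0.01 F [-0.4 -0.4  0.5]
shift cm [  0.03 -24.78   0.14] rz 0.01
```

Emit:
move_arm:
  commands:
    - [[0, 0, 0], [0, -1.0, 0.12], 5]
    - [[0, 0, 0], [0, -2, 0.12], 5]
    - [[0, 0, 0], [0, -3, 0.12], 5]
    - [[0, 0, 0], [0, -4.2, 0.12], 5]
    - [[0, 0, 0], [0, -5.4, 0.12], 5]

```text
t: 3.12
position: [0.4563, 0.0083, 0.0375]
tcp_rot: [3.14, 0.072, 0.003]
wrist_force: [0.5, -2.0, 0.4]
opening: 0.0503
```

Emit:
move_arm:
  commands:
    - [[0, 0, 0], [0, -1.3, 0], 5]
    - [[0, 0, 0], [0, -2.6, 0], 5]
    - [[0, 0, 0], [0, -3.9, 0], 5]
    - [[0, 0, 0], [0, -5.2, 0], 5]
    - [[0, 0, 0], [0, -6.4, 0], 5]

```text
t: 3.53
position: [0.4532, 0.0727, 0.0375]
tcp_rot: [3.14, 0.072, 0.003]
wrist_force: [-0.5, -1.6, -0.2]
opening: 0.05
```

Emit:
move_arm:
  commands:
    - [[0, 0, 0], [0, -1.3, 0], 5]
    - [[0, 0, 0], [0, -2.6, 0], 5]
    - [[0, 0, 0], [0, -3.9, 0], 5]
    - [[0, 0, 0], [0, -5.2, 0], 5]
    - [[0, 0, 0], [0, -6.2, 0], 5]

```text
t: 3.95
position: [0.4501, 0.1348, 0.0374]
tcp_rot: [3.14, 0.073, 0.003]
wrist_force: [-0.7, -2.4, 1.3]
opening: 0.0498
```

```bash
cat >> h.py <<'E'
def plates(c,lo=.034,hi=.043):
    P=cloud(c); z=P[...,2]; m=((z>lo)&(z<hi)).astype(np.uint8); m=cv2.morphologyEx(m,cv2.MORPH_OPEN,np.ones((5,5)))
    n,l,st,ce=cv2.connectedComponentsWithStats(m)
    for i in range(1,n):
        if st[i,4]>300: print(st[i],np.median(z[l==i]).round(4),*[np.round(v,1) for v in cv2.minAreaRect(tob(P[l==i]).astype(np.float32))])
E
python3 - <<'E'
from h import *
need(-85.5,168,36,0)
c=cap("wrist"); save(c,"w2"); plates(c)
E
```

```text
t 3.95 at b [-85.1 101.7] z 37.4 ang 0.06 F [-0.7 -2.4  1.3]
shift cm [-0.04 -6.63  0.14] rz 0.06
[  152    41   254   251 50419] 0.0392 [-84.9 152.6] [99.6 99.4] 5.4
[ 499  185   61   86 1016] 0.0387 [ 19.1 133. ] [44.1 15.7] 65.7
```

Emit:
move_arm:
  commands:
    - [[0, 0, 0], [0, -1.4, 0], 5]
    - [[0, 0, 0], [0, -2.8, 0], 5]
    - [[0, 0, 0], [0, -4.2, 0], 5]
    - [[0, 0, 0], [0, -5.6, 0], 5]
    - [[0, 0, 0], [0, -6.7, 0], 5]

```text
t: 4.42
position: [0.4471, 0.201, 0.037]
tcp_rot: [3.141, 0.072, 0.001]
wrist_force: [-0.7, -2.8, 1.4]
opening: 0.0502
```

Emit:
move_arm:
  commands:
    - [[0, 0, 0], [0, 0.7, 0], 5]
    - [[0, 0, 0], [0, 3, -0.5], 5]
    - [[0, 0, 0], [0, 3.5, -3.5], 5]
    - [[0, 0, 0], [-2, 3, -7], 5]
    - [[0, 0, 0], [-5, 1, -9], 5]

```text
t: 4.83
position: [0.4004, 0.1859, 0.1295]
tcp_rot: [-3.141, -0.064, -0.007]
wrist_force: [0.4, 1.8, 0.9]
opening: 0.0502
```

Emit:
move_arm:
  commands:
    - [[0, 0, -7], [-2.5, -2, 0], 5]
    - [[0, 0, -14], [-3, -4, 0], 5]
    - [[0, 0, -21], [-3, -6, 0], 5]
    - [[0, 0, -28], [-3, -6, 0], 5]
    - [[0, 0, -35], [-3, -6, 0], 5]

```text
t: 5.25
position: [0.3645, 0.2468, 0.1267]
tcp_rot: [-2.97, -1.023, -0.001]
wrist_force: [-1.0, 0.4, 0.3]
opening: 0.05
```

Emit:
move_arm:
  commands:
    - [[0, 0, -7], [0, 0, 0], 5]
    - [[0, 0, -14], [0, 0, 0], 5]
    - [[0, 0, -21], [0, 0, 0], 5]
    - [[0, 0, -28], [0, 0, 0], 5]
    - [[0, 0, -35], [0, 0, 0], 5]

```text
t: 5.67
position: [0.3647, 0.2458, 0.1264]
tcp_rot: [-2.527, -1.867, 0.0]
wrist_force: [-0.6, -0.0, 0.1]
opening: 0.05
```

Emit:
move_arm:
  commands:
    - [[0, 0, -7], [0, 0, 0], 5]
    - [[0, 0, -14], [0, 0, 0], 5]
    - [[0, 0, -20], [0, 0, 0], 5]
    - [[0, 0, -20], [0, 0, 0], 5]
    - [[0, 0, -20], [0, 0, 0], 5]

```text
t: 6.08
position: [0.3648, 0.246, 0.1265]
tcp_rot: [-2.175, -2.267, 0.0]
wrist_force: [-0.0, 0.4, -0.5]
opening: 0.05
```

```bash
python3 - <<'E'
from h import *
need(-163,220,80,90)
c=cap("wrist"); save(c,"w3"); plates(c)
E
```

```text
t 6.08 at b [-165.2  216.6] z 126.5 ang 89.76 F [-0.   0.4 -0.5]
shift cm [0.34 0.22 4.65] rz -0.24
[ 527  111   21  162 1173] 0.0384 [-181.8  394.9] [122.3   2.8] 17.8
[ 220  262  126   88 9033] 0.0391 [-98.6 219.7] [94.7 73.4] 89.3
```

View pics/w3.png

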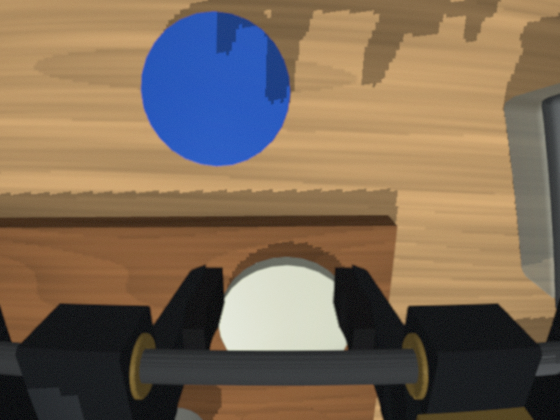

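Emit:
move_arm:
  commands:
    - [[0, 0, -0.2], [0.3, 0.1, 3], 5]
    - [[0, 0, -0.2], [0.3, 0.1, 6], 5]
    - [[0, 0, -0.2], [0.3, 0.1, 8], 5]
    - [[0, 0, -0.2], [0.3, 0.1, 9], 5]
    - [[0, 0, -0.2], [0.3, 0.1, 9], 5]

```text
t: 6.55
position: [0.364, 0.2488, 0.0346]
tcp_rot: [-2.168, -2.271, 0.006]
wrist_force: [-0.1, 0.8, -0.6]
opening: 0.0504
```

Emit:
move_arm:
  commands:
    - [[0, 0, 0], [0, 1.2, 0], 5]
    - [[0, 0, 0], [0, 2.4, 0], 5]
    - [[0, 0, 0], [0, 3.6, 0], 5]
    - [[0, 0, 0], [0, 4.8, 0], 5]
    - [[0, 0, 0], [0, 6, 0], 5]

```text
t: 6.97
position: [0.4267, 0.2526, 0.0378]
tcp_rot: [2.168, 2.273, 0.001]
wrist_force: [-0.8, -0.1, 0.2]
opening: 0.0502
```

Emit:
move_arm:
  commands:
    - [[0, 0, 0], [0, 1.2, 0], 5]
    - [[0, 0, 0], [0, 2.4, 0], 5]
    - [[0, 0, 0], [0, 3.6, 0], 5]
    - [[0, 0, 0], [0, 4.8, 0], 5]
    - [[0, 0, 0], [0, 6, 0], 5]

```text
t: 7.38
position: [0.4865, 0.2555, 0.0379]
tcp_rot: [2.168, 2.273, 0.001]
wrist_force: [-0.4, 0.7, -1.4]
opening: 0.05
```

```bash
python3 - <<'E'
from h import *
need(9,220,36,90)
c=cap("top"); plates(c); plates(c,.008,.018)
E
```

```text
t 7.38 at b [-43.2 220.6] z 37.9 ang 90.1 F [-0.4  0.7 -1.4]
shift cm [-0.07  5.22  0.19] rz 0.1
```

Emit:
move_arm:
  commands:
    - [[0, 0, 0], [-0.05, 0.9, 0.1], 5]
    - [[0, 0, 0], [-0.05, 1.8, 0.1], 5]
    - [[0, 0, 0], [-0.05, 2.5, 0.1], 5]
    - [[0, 0, 0], [-0.05, 3.1, 0.1], 5]
    - [[0, 0, 0], [-0.05, 3.6, 0.1], 5]

```text
t: 7.85
position: [0.5214, 0.2567, 0.0361]
tcp_rot: [-2.167, -2.274, 0.001]
wrist_force: [-5.8, -1.0, 6.7]
opening: 0.0502
```

Emit:
move_arm:
  commands:
    - [[0, 0, 0], [0, 0.4, 0], 5]
    - [[0, 0, 0], [0, 0.8, 0], 5]
    - [[0, 0, 0], [0, 1.2, 0], 5]
    - [[0, 0, 0], [0, 1.5, 0], 5]
    - [[0, 0, 0], [0, 1.7, 0], 5]

```text
t: 8.27
position: [0.5392, 0.2575, 0.0358]
tcp_rot: [2.167, 2.274, 0.002]
wrist_force: [0.5, 1.1, -0.7]
opening: 0.0497
```

Emit:
move_arm:
  commands:
    - [[0, 0, 0], [0, 0.2, 0], 5]
    - [[0, 0, 0], [0, 0.2, 0], 5]
    - [[0, 0, 0], [0, 0.2, 0], 5]

```text
t: 8.52
position: [0.5408, 0.2575, 0.0359]
tcp_rot: [2.167, 2.274, 0.001]
wrist_force: [-2.5, -0.5, 4.8]
opening: 0.0496
```

```bash
python3 - <<'E'
from h import *
need(9,220,36,90)
c=cap("wrist"); save(c,"w4"); plates(c,.020,.05)
c=cap("scene"); im=cv2.resize(c["img"][180:320,220:420],None,fx=3,fy=3,interpolation=cv2.INTER_CUBIC); cv2.imwrite("pics/s4.png",im[:,:,::-1])
E
```

```text
t 8.52 at b [ 11.1 220.2] z 35.9 ang 90.16 F [-2.5 -0.5  4.8]
shift cm [-0.02 -0.21 -0.01] rz 0.16
[     0      0    489    350 147461] 0.0253 [-30.9 189.4] [225.1 159.1] 89.3
[ 175  385  207   35 6787] 0.029 [ 85.7 219.8] [ 31.6 116.3] 0.1
```

View pics/s4.png

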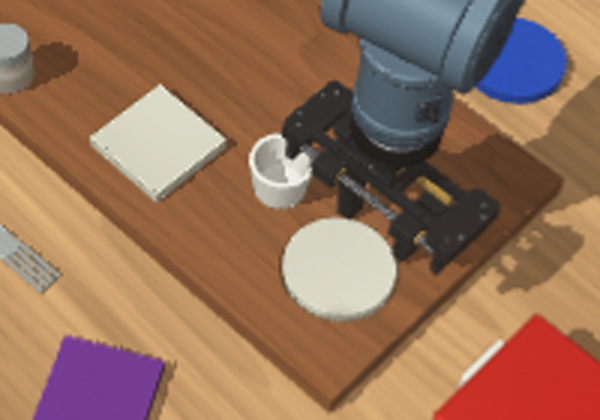

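The disc at crop (340,268) appears flush over the round recess and the pot is unmoved. I'll retreat, then check it from the top camera.

Emit:
move_arm:
  commands:
    - [[0, 0, 0], [0, -0.8, 0], 5]
    - [[0, 0, 0], [0, -2.5, -1], 5]
    - [[0, 0, 0], [0, -3, -4], 5]
    - [[0, 0, 0], [0, -3, -7.5], 5]
    - [[0, 0, 0], [0, -3, -10], 5]

```text
t: 9.03
position: [0.5099, 0.2561, 0.1371]
tcp_rot: [2.166, 2.275, 0.001]
wrist_force: [0.3, 0.7, 0.8]
opening: 0.0497
```

Emit:
move_arm:
  commands:
    - [[0, 0, 0], [-2.3, 2, 0], 5]
    - [[0, 0, 0], [-4.6, 4, 0], 5]
    - [[0, 0, 0], [-6.9, 6, 0], 5]
    - [[0, 0, 0], [-9.2, 8, 0], 5]
    - [[0, 0, 0], [-11.5, 10, 0], 5]

```text
t: 9.45
position: [0.6163, 0.145, 0.1351]
tcp_rot: [2.167, 2.275, 0.0]
wrist_force: [-0.2, 0.3, 0.0]
opening: 0.05
```

Emit:
move_arm:
  commands:
    - [[0, 0, 0], [-2.3, 1.6, 0], 5]
    - [[0, 0, 0], [-4.6, 3.2, 0], 5]
    - [[0, 0, 0], [-6.9, 4.8, 0], 5]
    - [[0, 0, 0], [-9.1, 6.2, 0], 5]
    - [[0, 0, 0], [-9.1, 6.4, 0], 5]

```text
t: 9.87
position: [0.6861, 0.0537, 0.1351]
tcp_rot: [2.17, 2.269, -0.0]
wrist_force: [-0.6, -0.6, -0.4]
opening: 0.0499
```

```bash
python3 - <<'E'
from h import *
need(147,14,36,90)
c=cap("wrist"); save(c,"w5"); plates(c)
def disc(c):
    hsv=cv2.cvtColor(c["img"],cv2.COLOR_RGB2HSV); P=cloud(c); b=tob(P)
    m=(hsv[...,1]<60)&(hsv[...,2]>130)&(np.hypot(b[...,0]-60,b[...,1]-220)<62)&(P[...,2]<.06)
    q=P[m]; A=np.c_[q[:,:2]-q[:,:2].mean(0),np.ones(len(q))]; f=np.linalg.lstsq(A,q[:,2],rcond=None)[0]
    cn,_=cv2.findContours(m.astype(np.uint8),0,1); cn=max(cn,key=len)[:,0,:]
    print("disc",m.sum(),tob(q).mean(0),cv2.minEnclosingCircle(tob(plane(c,cn,.028)).astype(np.float32)),"tilt,z",f)
disc(cap("top"));disc(cap("scene"))
E
```

```text
t 9.87 at b [147.    9.9] z 135.1 ang 89.94 F [-0.6 -0.6 -0.4]
shift cm [ 0.43 -0.01  9.91] rz -0.06
[467  14  34  51 479] 0.0388 [ 27.4 137.8] [36.1 11.1] 37.2
[  213    50   148   144 20180] 0.0391 [84.5 14.2] [90.7 90.2] 89.6
disc 723 [ 59.28446124 219.12504114] ((59.504615783691406, 219.36988830566406), 51.29072189331055) tilt,z [-0.01260917 -0.00506665  0.02800404]
disc 1020 [ 62.01636564 222.56843082] ((62.25242233276367, 222.01199340820312), 52.22648239135742) tilt,z [-0.01326569 -0.00307403  0.02686252]
```

Emit:
move_arm:
  commands:
    - [[0, 0, 0], [0.4, 0, 3], 5]
    - [[0, 0, 0], [0.4, 0, 6], 5]
    - [[0, 0, 0], [0.4, 0, 8.5], 5]
    - [[0, 0, 0], [0.4, 0, 9.8], 5]
    - [[0, 0, 0], [0.4, 0, 9.8], 5]

```text
t: 10.43
position: [0.6819, 0.0637, 0.0348]
tcp_rot: [-2.163, -2.274, 0.004]
wrist_force: [0.1, 0.6, -0.3]
opening: 0.0499
```

Emit:
move_arm:
  commands:
    - [[0, 0, 0], [0, -1, 0], 5]
    - [[0, 0, 0], [0, -2.2, 0], 5]
    - [[0, 0, 0], [0, -3.4, 0], 5]
    - [[0, 0, 0], [0, -4.6, 0], 5]
    - [[0, 0, 0], [0, -5.8, 0], 5]

```text
t: 10.85
position: [0.6261, 0.0602, 0.0387]
tcp_rot: [2.165, 2.274, 0.002]
wrist_force: [0.9, -0.7, -1.5]
opening: 0.0496
```

Emit:
move_arm:
  commands:
    - [[0, 0, 0], [0, -1.2, 0], 5]
    - [[0, 0, 0], [0, -2.4, 0], 5]
    - [[0, 0, 0], [0, -3.6, 0], 5]
    - [[0, 0, 0], [0, -4.8, 0], 5]
    - [[0, 0, 0], [0, -6, 0], 5]

```text
t: 11.27
position: [0.5663, 0.0572, 0.0388]
tcp_rot: [2.165, 2.274, 0.003]
wrist_force: [1.1, -0.1, -0.7]
opening: 0.0495
```

Emit:
move_arm:
  commands:
    - [[0, 0, 0], [0, -0.4, 0], 5]
    - [[0, 0, 0], [0, -0.8, 0], 5]
    - [[0, 0, 0], [0, -1.2, 0], 5]
    - [[0, 0, 0], [0, -1.6, 0], 5]
    - [[0, 0, 0], [0, -1.6, 0], 5]

```text
t: 11.68
position: [0.5509, 0.0557, 0.0383]
tcp_rot: [2.166, 2.274, 0.002]
wrist_force: [2.7, 0.4, 1.7]
opening: 0.0498
```

```bash
python3 - <<'E'
from h import *
need(-7,14,36,90)
c=cap("wrist"); save(c,"w6"); plates(c)
E
```

```text
t 11.68 at b [12.  18.1] z 38.3 ang 90.17 F [2.7 0.4 1.7]
shift cm [-0.41 -1.9   0.22] rz 0.17
[  138    43   251   238 53041] 0.0392 [-40.6  11.9] [95.8 90.9] 0.2
[473 286  52  18 461] 0.0384 [ 13.7 119. ] [ 5.3 25.4] 15.7
```

Emit:
move_arm:
  commands:
    - [[0, 0, 0], [0, -0.5, 0], 5]
    - [[0, 0, 0], [0, -1, 0], 5]
    - [[0, 0, 0], [0, -1.5, 0], 5]
    - [[0, 0, 0], [0, -1.7, 0], 5]
    - [[0, 0, 0], [0, -1.7, 0], 5]

```text
t: 12.15
position: [0.5328, 0.0548, 0.0376]
tcp_rot: [-2.167, -2.274, 0.0]
wrist_force: [2.7, 0.5, 2.8]
opening: 0.05
```

Emit:
move_arm:
  commands:
    - [[0, 0, 0], [0, 1.5, 0], 5]
    - [[0, 0, 0], [0, 2.5, -3], 5]
    - [[0, 0, 0], [0, 2.5, -7], 5]
    - [[0, 0, 0], [0, 2.5, -11], 5]
    - [[0, 0, 0], [0, 2.5, -15], 5]

```text
t: 12.57
position: [0.5559, 0.0563, 0.1872]
tcp_rot: [-2.164, -2.271, 0.006]
wrist_force: [0.6, -0.8, 0.4]
opening: 0.0499
```

Emit:
move_arm:
  commands:
    - [[0, 0, 7], [-3.5, -1.5, 0], 5]
    - [[0, 0, 14], [-7, -3, 0], 5]
    - [[0, 0, 21], [-10.5, -4.5, 0], 5]
    - [[0, 0, 28], [-14, -6, 0], 5]
    - [[0, 0, 35], [-17.5, -7.5, 0], 5]

```text
t: 12.98
position: [0.4892, -0.1227, 0.1863]
tcp_rot: [-2.752, -1.508, 0.004]
wrist_force: [0.1, 0.0, -0.4]
opening: 0.0501
```

Emit:
move_arm:
  commands:
    - [[0, 0, 7], [0, 0, 0], 5]
    - [[0, 0, 14], [0, 0, 0], 5]
    - [[0, 0, 21], [0, 0, 0], 5]
    - [[0, 0, 28], [0, 0, 0], 5]
    - [[0, 0, 35], [0, 0, 0], 5]

```text
t: 13.4
position: [0.4899, -0.1217, 0.186]
tcp_rot: [-3.079, -0.609, 0.006]
wrist_force: [0.5, 0.2, 0.4]
opening: 0.05
```

Emit:
move_arm:
  commands:
    - [[0, 0, 7], [0, 0, 0], 5]
    - [[0, 0, 14], [0, 0, 0], 5]
    - [[0, 0, 20], [0, 0, 0], 5]
    - [[0, 0, 20], [0, 0, 0], 5]
    - [[0, 0, 20], [0, 0, 0], 5]

```text
t: 13.82
position: [0.4905, -0.1217, 0.1864]
tcp_rot: [-3.139, -0.081, 0.005]
wrist_force: [-0.3, -0.2, 0.1]
opening: 0.05
```

```bash
python3 - <<'E'
from h import *
need(-60,-300,190,0)
c=cap("wrist"); save(c,"w7"); plates(c); plates(c,.009,.020)
c=cap("top"); plates(c); 
E
```

```text
t 13.82 at b [ -56.3 -156.4] z 186.4 ang 0.35 F [-0.3 -0.2  0.1]
shift cm [-0.46 14.35 -0.38] rz 0.35
[ 211    0  125   37 4524] 0.0391 [-61.2 -21.3] [89.8 25.1] 0.2
[  17  194   99   96 7327] 0.0152 [-262.6 -211.1] [100.7  99. ] 0.9
[ 226  211  106   91 9179] 0.0153 [ -56.6 -221.3] [95.  92.6] 0.4
```

View pics/w7.png

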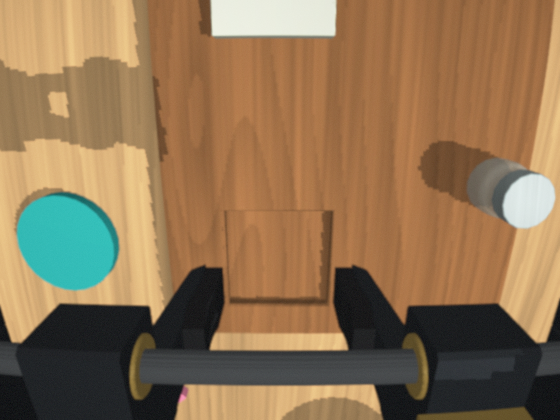

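The wrist view shows the square's near edge from (211,37) to (335,37) and the square recess mouth at columns 224–333, rows 210–300. Jar and decoy disc are clear of the path.

```bash
python3 - <<'E'
from h import *
c=cap("wrist"); g=cv2.cvtColor(c["img"],cv2.COLOR_RGB2GRAY).astype(int)
print(g[240,218:236],g[240,322:340]); print(g[20,204:218],g[20,328:344])
im=cv2.resize(c["img"][190:320,205:350],None,fx=5,fy=5,interpolation=cv2.INTER_CUBIC);cv2.imwrite("pics/h1.png",im[:,:,::-1])
print("hole edges",tob(plane(c,[[224.5,212],[333,212],[226,290],[331,290]],.024)).round(1).tolist())
print("sq edges",tob(plane(c,[[211,20],[335,20],[211,37],[335,37]],.038)).round(1).tolist())
E
```

```text
[121 125 127 129 131 129 120 106 100 116 125 130 129 132 134 128 129 129] [ 93  90  84  85  84  79  70  67  82 104 122 130 129 128 129 131 130 126]
[ 78  82  82  82  82 106 165 222 236 237 237 237 236 237] [231 231 232 231 232 220 171 128 111 110 111 111 110 111 111 112]
hole edges [[-102.8, -174.6], [-7.9, -174.0], [-104.8, -252.5], [-5.4, -251.8]]
sq edges [[-105.5, -22.8], [-15.5, -22.4], [-105.9, -34.6], [-15.0, -34.2]]
```

View pics/h1.png

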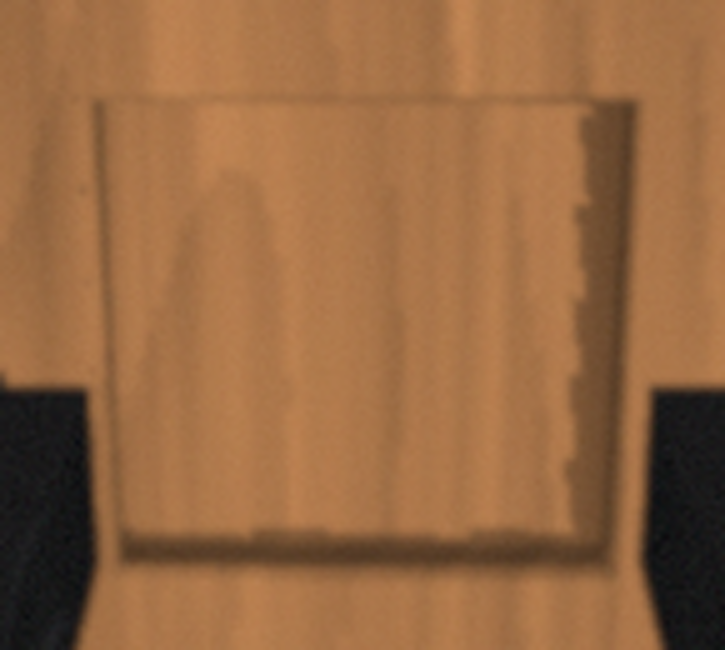

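Emit:
move_arm:
  commands:
    - [[0, 0, 0.3], [-0.2, 2.5, 0], 5]
    - [[0, 0, 0.3], [-0.4, 5, 0], 5]
    - [[0, 0, 0.3], [-0.4, 7.5, 0], 5]
    - [[0, 0, 0.3], [-0.4, 10, 0], 5]
    - [[0, 0, 0.3], [-0.4, 11, 0], 5]

```text
t: 14.38
position: [0.493, -0.235, 0.1876]
tcp_rot: [3.14, 0.067, 0.0]
wrist_force: [-0.6, -0.0, 0.7]
opening: 0.0497
```

```bash
python3 - <<'E'
from h import *
need(-60,75,60,0)
for n in("wrist","scene"):
    c=cap(n); print(n); save(c,"z_"+n); plates(c,.033); plates(c,.008,.0185)
E
```

```text
t 14.38 at b [ -59.  -269.7] z 187.6 ang -0.15 F [-0.6 -0.   0.7]
shift cm [ -0.19 -34.49  12.73] rz -0.15
wrist
[   0   68  102  114 9381] 0.0151 [-260.1 -211.9] [99.  94.9] 79.2
[  223    73   117   114 12770] 0.0152 [ -56.5 -219.4] [95.1 94.8] 0.2
[  64  252  105   66 3278] 0.0153 [-223.8 -387.3] [84.8 79.2] 41.2
[342 385  39  31 670] 0.014 [  32.9 -518.9] [22.8 65.6] 52.7
[181 393  57   9 361] 0.0129 [-138.7 -513.5] [ 7.9 64.9] 84.7
scene
[237 147  24  25 322] 0.0133 [ -64.3 -223.8] [94.8 78.1] 7.9
[375 186  26  26 428] 0.0133 [-242.   166.6] [101.2  72.3] 42.7
[234 299  38  29 623] 0.0134 [293.9 163.8] [75.7 95.8] 50.4
```

View pics/z_wrist.png

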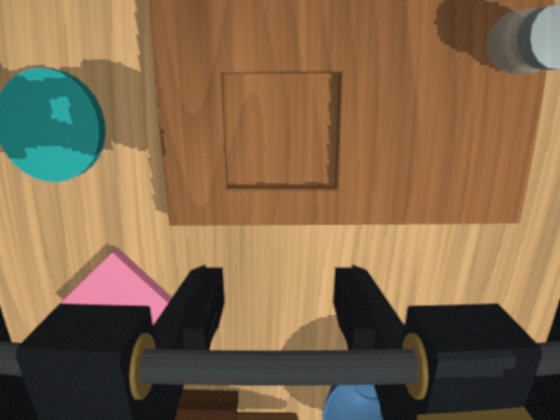

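Emit:
move_arm:
  commands:
    - [[0, 0, -7], [-1.6, -3.5, 0], 5]
    - [[0, 0, -14], [-3.2, -7, 0], 5]
    - [[0, 0, -21], [-4.8, -10.5, 0], 5]
    - [[0, 0, -28], [-6.4, -14, 0], 5]
    - [[0, 0, -35], [-8, -17.5, 0], 5]

```text
t: 14.9
position: [0.4039, -0.0582, 0.187]
tcp_rot: [-2.97, -1.019, 0.001]
wrist_force: [-0.1, -0.3, 0.1]
opening: 0.0499
```

Emit:
move_arm:
  commands:
    - [[0, 0, -7], [1.5, -2, 0], 5]
    - [[0, 0, -14], [3, -4, 0], 5]
    - [[0, 0, -21], [4.5, -6, 0], 5]
    - [[0, 0, -28], [6, -8, 0], 5]
    - [[0, 0, -35], [6.2, -8.8, 0], 5]

```text
t: 15.32
position: [0.4001, 0.0504, 0.1874]
tcp_rot: [-2.524, -1.868, -0.001]
wrist_force: [-0.4, 1.3, -0.6]
opening: 0.0502
```

Emit:
move_arm:
  commands:
    - [[0, 0, -7], [0, 0, 0], 5]
    - [[0, 0, -14], [0, 0, 0], 5]
    - [[0, 0, -20], [0, 0, 0], 5]
    - [[0, 0, -20], [0, 0, 0], 5]
    - [[0, 0, -20], [0, 0, 0], 5]

```text
t: 15.73
position: [0.4006, 0.0475, 0.1874]
tcp_rot: [-2.175, -2.266, -0.0]
wrist_force: [-0.7, -0.6, -0.2]
opening: 0.0501
```

```bash
python3 - <<'E'
from h import *
need(-140,12,36,90)
E
```

```text
t 15.73 at b [-138.5   16.7] z 187.4 ang 89.77 F [-0.7 -0.6 -0.2]
shift cm [-0.48 -0.15 15.14] rz -0.23
```

Emit:
move_arm:
  commands:
    - [[0, 0, -0.2], [-0.4, -0.15, 4], 5]
    - [[0, 0, -0.2], [-0.4, -0.15, 8], 5]
    - [[0, 0, -0.2], [-0.4, -0.15, 12], 5]
    - [[0, 0, -0.2], [-0.4, -0.15, 14.5], 5]
    - [[0, 0, -0.2], [-0.4, -0.15, 15], 5]

```text
t: 16.15
position: [0.396, 0.0434, 0.0337]
tcp_rot: [-2.168, -2.264, 0.007]
wrist_force: [-0.3, 0.8, -0.6]
opening: 0.0502
```

Emit:
move_arm:
  commands:
    - [[0, 0, 0], [0, 0.7, 0], 5]
    - [[0, 0, 0], [0, 1.4, 0], 5]
    - [[0, 0, 0], [0, 1.9, 0], 5]
    - [[0, 0, 0], [0, 2.3, 0], 5]
    - [[0, 0, 0], [0, 2.5, 0], 5]

```text
t: 16.57
position: [0.4262, 0.0436, 0.0389]
tcp_rot: [2.168, 2.272, 0.001]
wrist_force: [-4.7, -1.6, 3.9]
opening: 0.0501
```

```bash
python3 - <<'E'
from h import *
need(-110.7,12,36,90)
E
```

```text
t 16.57 at b [-113.    11.6] z 38.9 ang 90.07 F [-4.7 -1.6  3.9]
shift cm [0.04 0.23 0.29] rz 0.07
```

Emit:
move_arm:
  commands:
    - [[0, 0, 0], [0, 0.15, 0], 5]
    - [[0, 0, 0], [0, 0.25, 0], 5]
    - [[0, 0, 0], [0, 0.25, 0], 5]
    - [[0, 0, 0], [0, 0.25, 0], 5]
    - [[0, 0, 0], [0, -0.8, 0], 5]

```text
t: 16.98
position: [0.4192, 0.043, 0.0381]
tcp_rot: [2.167, 2.27, 0.004]
wrist_force: [0.1, -0.2, 0.6]
opening: 0.0502
```

Emit:
move_arm:
  commands:
    - [[0, 0, 0], [0, -1.5, -2], 5]
    - [[0, 0, 0], [0, -1.5, -6], 5]
    - [[0, 0, 0], [0, -1.5, -10], 5]
    - [[0, 0, 0], [0, -1.5, -13], 5]
    - [[0, 0, 0], [0, -1.5, -15], 5]

```text
t: 17.4
position: [0.4039, 0.0423, 0.1913]
tcp_rot: [2.165, 2.268, 0.006]
wrist_force: [0.8, -0.0, -0.7]
opening: 0.0499
```

Emit:
move_arm:
  commands:
    - [[0, 0, 7], [-3.2, 1.5, 0], 5]
    - [[0, 0, 14], [-6.4, 3, 0], 5]
    - [[0, 0, 21], [-9.6, 4.5, 0], 5]
    - [[0, 0, 28], [-12.8, 6, 0], 5]
    - [[0, 0, 35], [-16, 7.5, 0], 5]

```text
t: 17.82
position: [0.4855, -0.1156, 0.1879]
tcp_rot: [2.755, 1.506, 0.003]
wrist_force: [0.3, -0.2, 0.2]
opening: 0.0499
```

Emit:
move_arm:
  commands:
    - [[0, 0, 7], [0, 0, 0], 5]
    - [[0, 0, 14], [0, 0, 0], 5]
    - [[0, 0, 21], [0, 0, 0], 5]
    - [[0, 0, 28], [0, 0, 0], 5]
    - [[0, 0, 35], [0, 0, 0], 5]

```text
t: 18.23
position: [0.4848, -0.1141, 0.1875]
tcp_rot: [3.082, 0.607, 0.002]
wrist_force: [-0.5, 0.3, 0.4]
opening: 0.0499
```

Emit:
move_arm:
  commands:
    - [[0, 0, 7], [0, 0, 0], 5]
    - [[0, 0, 14], [0, 0, 0], 5]
    - [[0, 0, 20], [0, 0, 0], 5]
    - [[0, 0, 20], [0, 0, 0], 5]
    - [[0, 0, 20], [0, 0, 0], 5]

```text
t: 18.65
position: [0.4847, -0.1139, 0.1876]
tcp_rot: [3.14, 0.078, 0.002]
wrist_force: [0.4, 0.3, 0.3]
opening: 0.0499
```

```bash
python3 - <<'E'
from h import *
need(-56.5,85,80,0)
c=cap("wrist"); save(c,"w8"); plates(c); plates(c,.009,.020)
g=cv2.cvtColor(c["img"],cv2.COLOR_RGB2GRAY).astype(int)
w=g>190
for r in (5,15,25): 
    x=np.where(w[r,150:400])[0]+150
    if len(x): print(r,x[0],x[-1],tob(plane(c,[[x[0]-.5,r],[x[-1]+.5,r]],.038)).round(1).tolist())
E
```

```text
t 18.65 at b [ -61.8 -148.3] z 187.6 ang 0.24 F [0.4 0.3 0.3]
shift cm [  0.62 -23.33  10.75] rz 0.24
[ 225    0  125   48 5883] 0.0391 [-56. -17.] [90.3 33.1] 0.6
[  23  202  100   95 7259] 0.0152 [-262.3 -210.8] [99.4 99.6] 9.7
[ 232  219  105   89 8815] 0.0154 [ -56.5 -220.9] [95.1 92.8] 0.3
5 225 348 [[-100.8, -4.3], [-11.3, -3.7]]
15 226 348 [[-100.2, -11.2], [-11.0, -10.5]]
25 226 348 [[-100.4, -18.0], [-10.7, -17.4]]
```

Emit:
move_arm:
  commands:
    - [[0, 0, 0.2], [0.3, -4, 0], 5]
    - [[0, 0, 0.2], [0.6, -8, 0], 5]
    - [[0, 0, 0.2], [0.6, -12, 0], 5]
    - [[0, 0, 0.2], [0.6, -16, 0], 5]
    - [[0, 0, 0.2], [0.6, -20, 0], 5]

```text
t: 19.12
position: [0.4809, 0.088, 0.1877]
tcp_rot: [-3.141, -0.071, -0.002]
wrist_force: [-0.3, -0.6, -0.0]
opening: 0.0501
```

Emit:
move_arm:
  commands:
    - [[0, 0, 0], [0, -2, 2], 5]
    - [[0, 0, 0], [0, -3.5, 5], 5]
    - [[0, 0, 0], [0, -3.5, 8.5], 5]
    - [[0, 0, 0], [0, -3.5, 12], 5]
    - [[0, 0, 0], [0, -3.5, 12], 5]

```text
t: 19.53
position: [0.4743, 0.1216, 0.0614]
tcp_rot: [-3.141, -0.073, 0.018]
wrist_force: [-1.6, -0.4, -0.9]
opening: 0.0498
```

```bash
python3 - <<'E'
from h import *
need(-56.2,85,36.5,0)
E
```

```text
t 19.53 at b [-61.5  87.4] z 61.4 ang 0.06 F [-1.6 -0.4 -0.9]
shift cm [0.56 0.24 2.48] rz 0.06
```

Emit:
move_arm:
  commands:
    - [[0, 0, 0], [0.2, 0, 1.5], 5]
    - [[0, 0, 0], [0.2, 0, 2.5], 5]
    - [[0, 0, 0], [0.2, 0, 2.5], 5]
    - [[0, 0, 0], [0.2, 0, 2.5], 5]

```text
t: 19.87
position: [0.4819, 0.1212, 0.0434]
tcp_rot: [-3.141, -0.068, -0.001]
wrist_force: [0.5, 0.2, -0.4]
opening: 0.05
```

```bash
python3 - <<'E'
from h import *
need(-56.2,-166,36.5,0)
E
```

```text
t 19.87 at b [-53.9  86.6] z 43.4 ang -0.12 F [ 0.5  0.2 -0.4]
shift cm [-0.18 25.26  0.69] rz -0.12
```

Emit:
move_arm:
  commands:
    - [[0, 0, -0.1], [-0.2, 0, 0.6], 5]
    - [[0, 0, -0.1], [-0.2, 0.8, 0.6], 5]
    - [[0, 0, -0.1], [-0.2, 1.6, 0.6], 5]
    - [[0, 0, -0.1], [-0.2, 2.4, 0.6], 5]
    - [[0, 0, -0.1], [-0.2, 3.4, 0.6], 5]

```text
t: 20.28
position: [0.4813, 0.0867, 0.037]
tcp_rot: [-3.14, -0.07, -0.001]
wrist_force: [0.5, 3.5, 1.2]
opening: 0.0501
```

Emit:
move_arm:
  commands:
    - [[0, 0, 0], [0, 1.2, 0], 5]
    - [[0, 0, 0], [0, 2.4, 0], 5]
    - [[0, 0, 0], [0, 3.6, 0], 5]
    - [[0, 0, 0], [0, 4.8, 0], 5]
    - [[0, 0, 0], [0, 6, 0], 5]

```text
t: 20.7
position: [0.484, 0.0263, 0.037]
tcp_rot: [-3.14, -0.069, -0.001]
wrist_force: [0.6, 4.3, 2.7]
opening: 0.0501
```

Emit:
move_arm:
  commands:
    - [[0, 0, 0], [0, 1.2, 0], 5]
    - [[0, 0, 0], [0, 2.4, 0], 5]
    - [[0, 0, 0], [0, 3.6, 0], 5]
    - [[0, 0, 0], [0, 4.8, 0], 5]
    - [[0, 0, 0], [0, 5.6, 0], 5]

```text
t: 21.12
position: [0.4862, -0.0301, 0.0366]
tcp_rot: [3.141, 0.069, 0.0]
wrist_force: [0.2, 3.5, 4.0]
opening: 0.0502
```

```bash
python3 - <<'E'
from h import *
need(-56.2,-166,36.5,0)
c=cap("scene"); plates(c,.031)
c=cap("top"); plates(c,.031)
E
```

```text
t 21.12 at b [-56.4 -64.7] z 36.6 ang -0.07 F [0.2 3.5 4. ]
shift cm [4.000e-02 1.013e+01 1.000e-02] rz -0.07
```

Emit:
move_arm:
  commands:
    - [[0, 0, 0], [0, 1, 0], 5]
    - [[0, 0, 0], [0, 2, 0], 5]
    - [[0, 0, 0], [0, 3, 0], 5]
    - [[0, 0, 0], [0, 4, 0], 5]
    - [[0, 0, 0], [0, 4.7, 0], 5]

```text
t: 21.63
position: [0.4882, -0.0768, 0.0364]
tcp_rot: [3.141, 0.07, -0.0]
wrist_force: [0.2, 1.9, 0.6]
opening: 0.0496
```

Emit:
move_arm:
  commands:
    - [[0, 0, 0], [0, 0.7, 0], 5]
    - [[0, 0, 0], [0, 1.4, 0], 5]
    - [[0, 0, 0], [0, 2.1, 0], 5]
    - [[0, 0, 0], [0, 2.8, 0], 5]
    - [[0, 0, 0], [0, 3.4, 0], 5]

```text
t: 22.05
position: [0.49, -0.1102, 0.0367]
tcp_rot: [3.141, 0.07, 0.001]
wrist_force: [1.0, 1.4, -1.0]
opening: 0.0501
```

```bash
python3 - <<'E'
from h import *
need(-56.2,-166,36.5,0)
c=cap("scene"); im=cv2.resize(c["img"][100:240,170:370],None,fx=3,fy=3,interpolation=cv2.INTER_CUBIC); cv2.imwrite("pics/s9.png",im[:,:,::-1])
E
```

```text
t 22.05 at b [ -56.3 -144.9] z 36.7 ang -0.03 F [ 1.   1.4 -1. ]
shift cm [0.02 2.11 0.02] rz -0.03
```

View pics/s9.png

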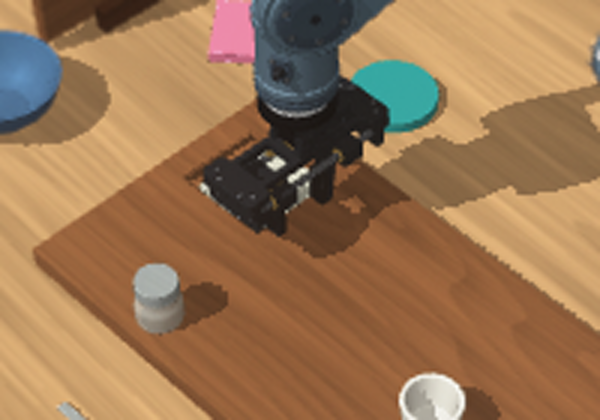

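The square is hidden behind the gripper, near the recess. The jar at crop (158,300) is untouched and forces are low. I'll finish the push slowly, then back off.

Emit:
move_arm:
  commands:
    - [[0, 0, 0], [0, 0.5, 0], 5]
    - [[0, 0, 0], [0, 1, 0], 5]
    - [[0, 0, 0], [0, 1.5, 0], 5]
    - [[0, 0, 0], [0, 1.9, 0], 5]
    - [[0, 0, 0], [0, 2.2, 0], 5]

```text
t: 22.52
position: [0.4909, -0.1321, 0.0365]
tcp_rot: [3.14, 0.07, 0.0]
wrist_force: [1.0, 0.9, -0.1]
opening: 0.0496
```

Emit:
move_arm:
  commands:
    - [[0, 0, 0], [0, 0.1, 0], 5]
    - [[0, 0, 0], [0, 0.1, 0], 5]
    - [[0, 0, 0], [0, 0.1, 0], 5]

```text
t: 22.77
position: [0.4909, -0.1326, 0.0366]
tcp_rot: [3.141, 0.07, 0.0]
wrist_force: [-0.3, -0.3, 0.3]
opening: 0.0497
```

```bash
python3 - <<'E'
from h import *
need(-56.2,-166,36.5,0)
E
```

```text
t 22.77 at b [ -56.4 -167.3] z 36.6 ang -0.04 F [-0.3 -0.3  0.3]
shift cm [ 0.02 -0.13  0.01] rz -0.04
```

Emit:
move_arm:
  commands:
    - [[0, 0, 0], [0, -1, 0], 5]
    - [[0, 0, 0], [0, -2, -3], 5]
    - [[0, 0, 0], [0, -2, -7], 5]
    - [[0, 0, 0], [0, -2, -11], 5]
    - [[0, 0, 0], [0, -2, -15], 5]

```text
t: 23.18
position: [0.4892, -0.111, 0.1878]
tcp_rot: [-3.14, -0.072, 0.002]
wrist_force: [0.7, 0.0, 0.6]
opening: 0.0499
```

Emit:
move_arm:
  commands:
    - [[0, 0, 0], [0, 2.5, 0], 5]
    - [[0, 0, 0], [0, 5, 0], 5]
    - [[0, 0, 0], [0, 7.5, 0], 5]
    - [[0, 0, 0], [0, 10, 0], 5]
    - [[0, 0, 0], [0, 12.5, 0], 5]

```text
t: 23.6
position: [0.4956, -0.2374, 0.1866]
tcp_rot: [-3.141, -0.072, -0.0]
wrist_force: [0.3, 0.1, 0.4]
opening: 0.0497
```

```bash
cat >> h.py <<'E'
def fit(c,ctr,r,zp=.028):
    hsv=cv2.cvtColor(c["img"],cv2.COLOR_RGB2HSV); P=cloud(c); b=tob(P)
    m=(hsv[...,1]<60)&(hsv[...,2]>130)&(np.hypot(b[...,0]-ctr[0],b[...,1]-ctr[1])<r)&(P[...,2]<.06)
    q=P[m]; A=np.c_[q[:,:2]-q[:,:2].mean(0),np.ones(len(q))]; f=np.linalg.lstsq(A,q[:,2],rcond=None)[0]
    cn,_=cv2.findContours(m.astype(np.uint8),0,1); cn=max(cn,key=len)[:,0,:]
    print(m.sum(),tob(q).mean(0).round(1),*[np.round(v,1) for v in cv2.minAreaRect(tob(plane(c,cn,zp)).astype(np.float32))],"tilt,z",f.round(4))
E
python3 - <<'E'
from h import *
need(-56,-270,190,0)
c=cap("wrist"); save(c,"w9"); fit(c,(-57,-220),75); fit(cap("scene"),(60,220),62); fit(cap("scene"),(-60,-220),75)
E
```

```text
t 23.60 at b [ -56.5 -272.2] z 186.6 ang 0.01 F [0.3 0.1 0.4]
shift cm [ 0.05 -0.22 -0.34] rz 0.01
12599 [ -56.2 -218.8] [ -56.2 -220.4] [90.1 90.4] 90.0 tilt,z [-0.0007 -0.0013  0.0291]
1016 [ 62.2 222.5] [ 62.4 222.8] [101.   98.7] 45.8 tilt,z [-0.0127 -0.0126  0.0271]
641 [ -56.1 -217.7] [ -55.6 -217.4] [93.1 90.4] 0.1 tilt,z [-0.0085  0.0094  0.0269]
```

View pics/w9.png

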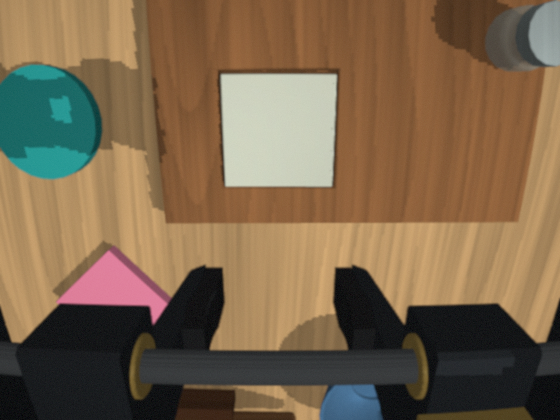

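The square lies flush and aligned in its recess, at (279,129). I'll check the disc's level against the surrounding deck, and that the loose things are where they were.

```bash
python3 - <<'E'
import pickle
from h import *
a,b0=pickle.load(open("cams.pkl","rb"))
c=cap("scene"); t=cap("top")
def slope(c,ctr,r0,r1,lo,hi):
    P=cloud(c); b=tob(P); d=np.hypot(b[...,0]-ctr[0],b[...,1]-ctr[1]); z=P[...,2]; m=(d>r0)&(d<r1)&(z>lo)&(z<hi)
    q=P[m]; A=np.c_[q[:,:2]-q[:,:2].mean(0),np.ones(len(q))]; return m.sum(),np.linalg.lstsq(A,q[:,2],rcond=None)[0].round(4)
for n,k in(("scene",c),("top",t)):
    for ctr in((60,220),(-58,-220)):
        print(n,ctr,"plate",slope(k,ctr,0,40,.02,.035),"deck",slope(k,ctr,70,95,.018,.03))
d=cv2.absdiff(b0["img"],c["img"]).max(2); P0=cloud(b0)
for nm,ctr in(("pot",(35,125)),("jar",(127,-143))):
    for k in(b0,c):
        P=cloud(k);bb=tob(P);m=(P[...,2]>.055)&(P[...,2]<.085)&(np.hypot(bb[...,0]-ctr[0],bb[...,1]-ctr[1])<45); print(nm,tob(P[m]).mean(0).round(1))
E
```

```text
scene (60, 220) plate (np.int64(617), array([-0.002 ,  0.0019,  0.0275])) deck (np.int64(1381), array([0.0016, 0.0015, 0.0236]))
scene (-58, -220) plate (np.int64(378), array([-0.012 ,  0.0172,  0.0272])) deck (np.int64(867), array([0.0009, 0.0025, 0.0234]))
top (60, 220) plate (np.int64(430), array([ 0.0099, -0.0087,  0.0278])) deck (np.int64(857), array([-0.0041, -0.0004,  0.0241]))
top (-58, -220) plate (np.int64(334), array([ 0.0052, -0.0018,  0.0282])) deck (np.int64(650), array([-0.0022, -0.0013,  0.0242]))
pot [ 34.4 125.4]
pot [ 34.5 125. ]
jar [ 129.7 -140.1]
jar [ 129.4 -139.9]
```

Both plates stand about 4 mm proud and level within noise. The pot and jar have not moved and the robot is clear, so I'm handing in.

```bash
python3 -c "
from workcell import ctrl
print(ctrl.hand_in())"
```

```text
the job is handed in; nothing more can be done
None
```

Both marble plates are seated in their own recesses, and I handed the job in at about 24 s of the 72 s allowed. The hand-in reports no verdict.

I pushed each plate with two half-open fingers. The disc went round the pot and into the round recess. The square went down the board, was nudged about 4.5 mm sideways after a wrist-camera check, then went into the square recess.

**Height and tilt:** Both plates stand about 4 mm proud of the deck, tops at 27–28 mm against 24 mm. In the last depth fits the disc's tilt came out at 0.003–0.013 rad. The square's came out at 0.0015 rad from the wrist camera and 0.006 rad from the top camera.

**Position:** The square is within about 1 mm of the recess centre and square to it, as the wrist camera measured both. The disc is within about 1 mm of the nominal centre from the top camera and about 3.5 mm from the scene camera.

**Other things:** The pot and jar have moved less than 0.5 mm. I did not re-measure the lunch box, glass container, fork and bowl, but the arm's path stayed clear of them.

**Disagreements between cameras:**
- The fixed cameras placed the square recess about 5–8 mm away from where the wrist camera put it. I trusted the wrist view, which saw plate and recess together, and the fit bore that out.
- One scene-camera fit gave the square a tilt of about 0.02 rad, which the wrist view contradicted.

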